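# Click the dividing table on to the next hole and nip up its clamp

### The job

The dividing table has been left a few notches short of the next hole, with its clamp slack. Push the thumb piece of its index lever round anticlockwise, one notch (one click) at a time and without forcing it, until the pointer has clicked in at the next long line of the scale, and do not run past it. Then swing the clamp lever clockwise until the clamp is firmly tight (feel it bite and pull it up to about 12 N at the knob, not over 20 N), and let go of everything, leaving the other things on the bench alone.

Things in the scene. Friction and masses are not known exactly. Their poses are not given: they have to be found in the camera images.
- dividing_table: Green cast base of a small dividing (indexing) table, fixed to the bench, 195 mm across, 40 mm high, two bolted lugs. Origin: centre of its underside, on the vertical axis of the disc; z up. It may stand at any yaw: all directions given in degrees are anticlockwise seen from above, from this body's x axis.
- table_axis (a point): On the disc's axis, 61 mm above the bench. A spring plunger holds the disc in notches 0 to 7, 9 degrees apart, anticlockwise; a stop lies a third of a notch past 7. It starts in notch 0, 1 or 2 and must go to 5. Leaving a notch takes about 5 N at the thumb piece, falling to nothing half-way; then the disc snaps on into the next notch (the click), away from the pusher. Over 18 N is forcing.
- index: The turning part: bright steel disc of radius 75 mm, top 61 mm above the bench, with a half-drilled aluminium flange bolted on (radius 47 mm, nut up to 102 mm), index lever and pointer. Origin as the base's; its yaw relative to the base is 0 at notch 0 and grows 9 degrees (0.157 rad) a notch. With the clamp tight it does not turn.
- thumb_piece (a point): Centre of the upright thumb piece on the index lever's end: dark flat steel block, 10 mm across (the way it is pushed), 20 mm radially, from 53 to 97 mm above the bench (this point 75 mm up), 108 mm from the disc's axis, in direction -40 degrees at notch 0, +5 at notch 5. A notch is 17 mm of its arc. The lever bar below is 13 mm wide, top 55 mm up; the scale flange 40 mm up.
- pointer (a point): Tip of the pointer on the disc's rim, 80 mm from the axis, 45 mm above the bench, 70 degrees anticlockwise of the lever; it points at the engraved scale on the base's flange.
- line3 (a point): Scale line (short) of notch 3, on the base's flange 80 mm from the axis; the pointer's tip is at this point when notch 3 is in.
- line4 (a point): Scale line (short) of notch 4, likewise.
- line5 (a point): The next long scale line, that of notch 5, likewise: the pointer must end here. The lines are 9 degrees (12.6 mm) apart; every fifth (0, 5, 10) is long.
- clamp_lever: Clamp lever: hub (radius 14, top 76 mm up), 68 mm steel bar and black upright knob. Turns about the vertical axis through its origin, which lies 109 to 115 mm from the disc's axis in direction -90 degrees. It points in direction -60 degrees at its slack stop (yaw 0 relative to the base) and turns clockwise (yaw negative), up to 97 degrees, to tighten. Starts 0 to 17 degrees off the slack stop.
- clamp_pivot (a point): On the clamp lever's axis, 72 mm up. The lever swings stiffly (about 5 N at the knob) and stays where left. Its cam bites somewhere 30 to 75 degrees from the slack stop: its take-up differs each time, to be found by feel. From the bite on, the force at the knob rises by about 0.6 N per mm of knob travel. Pulled to 9 N or more it holds, springing back a little. Over 20 N is too much.
- clamp_knob (a point): Centre of the clamp lever's knob, 68 mm from the lever's axis: upright, round, 21 to 23 mm thick, from 69 to 110 mm above the bench (this point 89 mm up). The bar under it is 10 mm thick, its top 79 mm up at the knob.
- clamp_shoe: Small steel shoe between clamp and disc, 18 x 12 x 10 mm, which the cam presses against the disc's rim. Not handled. Origin under it at bench height.
- flange_done: Bystander: finished aluminium flange lying flat, radius 47 mm, 22 mm high. Origin: centre of its underside.
- flat_file: Bystander: flat file with wooden handle, 285 mm long, lying along its x axis, handle to -x (from x = -190 to 95 mm).
- square: Bystander: small engineer's square lying flat: stock 75 mm long, along its x, blade 100 mm.
- spanner: Bystander: open spanner, 150 mm long, lying along its x axis.
- screwdriver: Bystander: screwdriver, 170 mm long, lying along its x axis.
- oil_bottle: Bystander: small brown bottle, 44 mm across, 95 mm high. Origin: centre of its underside.
- centre_punch: Bystander: centre punch, 115 mm long, 11 mm thick, lying along its x axis.
- scriber_pot: Bystander: steel pot 60 mm across and 75 mm high with tools standing in it up to 125 mm. Origin: centre of its underside.

How it is judged:
By the outcome, as a careful person would: the job done as asked, in the order asked, and still so for the second after the job is handed in, with the robot touching nothing.
It also fails if it takes over 67 s, if anything falls off the work surface, if the arm or the gripper's body presses on something with over 40 N, if the wrist force passes 120 N, or if a joint passes its speed limit or range.

### The arm

A 6-joint arm with a two-finger parallel gripper is mounted at the origin on the work surface. World frame = base frame: x ahead of the robot, y to its left, z up, the work surface at z = 0. Lengths are in m, angles in rad, forces in N, time in s.
With the tool pointing down it reaches from about 0.35 to 0.8 m from the base axis. Payload 7.3 kg.
Tool frame: the origin (TCP) lies between the finger pads; the fingertips stand 25 mm ahead of it and the grasp point (between the pads) lies 6 mm ahead of it (r.tip_extent is the distance from the TCP to the fingertips, in m); z points along the fingers, y is the direction in which the jaws open and shut (so a half turn about z gives the same grasp; the last joint's range is limited). The gripper opens to 85 mm and grips with 20 to 120 N. Pads are 22 mm wide; open, the fingers measure 114 mm over their backs; the gripper's body (76 mm by 85 mm) begins 54 mm behind the grasp point. The pads swing forward as they close: fully open they stand 13 mm farther back than shut.
Start: joints at [1.142, 0.342, 1.524, -0, 1.275, -0.146], TCP at [0.146, 0.504, 0.256] pointing down, gripper open.
Joint ranges: [-2.53, 2.53], [-0.77, 2.02], [0.04, 2.7], [-1, 4.14], [0.28, 2.66], [-3.11, 3.11]. Speed limits (rad/s): [2.57, 2.57, 3.14, 3.14, 3.14, 3.14].

### API

Orientations are given as a unit quaternion [x, y, z, w].
In Python, from workcell import r, command_gripper, optics gives the robot as it stands. The module is installed in compiled form; this text tells all that it offers. Calls block until the motion is done:
- r.reach(position, orientation): joint-space move of the TCP to a pose.
- r.move_straight(position, orientation=None, speed=0.15, max_force=None): straight line of the TCP; orientation=None keeps the orientation; speed is the mean speed in m/s. With max_force (N) it stops when the force on the tool has changed by that much, and returns True; else False.
- r.movej(angles): joint-space move.
- command_gripper(opening, force=None): finger opening in m; force is the grip in N (None keeps the last); returns when the fingers have stopped.
- r.hold(seconds).
- r.solve_ik(position, orientation): joint angles nearest the present ones, or None.
- r.read_state(): the state.
- optics.get_image(name): name is "scene" or "top" or "wrist"; returns (picture, depth): 420x560x3 uint8, red, green, blue; 420x560 float32, m along the optical axis (not along the pixel's ray), 0 where there is no reading.
- optics.camera_model(name): a dict with "K" (3x3 intrinsics, pixels), "R" (3x3) and "t" (3): a world point X has camera coordinates R X + t; the wrist camera has in their place "tool_from_camera" (4x4, takes a point from camera to tool coordinates, whose origin is the TCP and whose axes are the flange's). Camera axes: x right, y down, z forward; pixel columns grow to the right and rows downward; lengths in m; the calibration is good to about 2 mm. The wrist camera is an equidistant fisheye: a pixel r from the principal point sees the ray r / f radians off the axis. A picture is of the moment at which its call begins: read the wrist's pose just before it. camera_model takes no time and is no camera call.
A pose or a line that the arm cannot do raises r.PlanningError and nothing moves.
- r.finish_job(): hands the job in, once; it reports no verdict.
The state is a dict: "time_s": time; "joint_positions": joint angles; "dq": joint speeds; "tau": joint torques, N m; "eef_pos": TCP position; "eef_rot": TCP orientation; "contact_force": force on the tool from outside, world axes, zero at the start; "torque": the same for the moment, N m; "grip_width": finger opening in m.
Only numpy, scipy, OpenCV 4.12 (cv2) and the standard library are available. Lean on these libraries where they do the work, as an engineer would, in place of code of your own. Each camera call takes 0.05 s, during which the arm holds its last target.

## Working session

There is one attempt and no reset: what is moved stays moved. The work goes in short steps, each a Python script; the robot and the scene stay as the last script left them, time stands still between calls to the robot, and variables do not carry over. Pictures are saved under pics/ and viewed, and the job is handed in when it is done.

```bash
mkdir -p pics
cat > h.py <<'E'
import numpy as np, cv2
from workcell import r, command_gripper, optics
def snap(n,f):
    im,d=optics.get_image(n); cv2.imwrite('pics/'+f+'.png',im[:,:,::-1]); np.save('pics/'+f+'.npy',d); return im,d
def world(n,d,u,v):
    m=optics.camera_model(n);K=np.array(m['K']);z=d[v,u]
    c=np.linalg.inv(K)@[u,v,1]*z
    return np.array(m['R']).T@(c-np.array(m['t']))
E
python3 - <<'E'
from h import *
snap('top','top0');snap('scene','sc0')
s=r.read_state();print(s['time_s'],s['eef_pos'],s['eef_rot'],s['contact_force'],r.tip_extent)
print(optics.camera_model('top'));print(optics.camera_model('scene'))
E
```

```text
0.1 [0.14635863 0.50385755 0.25569134] [ 1.40952617e-01  9.90016100e-01 -6.64346837e-04 -1.99851815e-04] [-0.2967929  -0.01111497  0.61957851] 0.025
{'K': array([[435.81992463,   0.        , 277.90872846],
       [  0.        , 435.81992463, 211.24934934],
       [  0.        ,   0.        ,   1.        ]]), 'R': array([[ 0.00722212, -0.99979346,  0.01899693],
       [-0.99310862, -0.00939352, -0.11682053],
       [ 0.11697485, -0.01802232, -0.99297134]]), 't': array([0.00242941, 0.60127642, 1.02243432])}
{'K': array([[427.07240266,   0.        , 276.67779117],
       [  0.        , 427.07240266, 207.68523467],
       [  0.        ,   0.        ,   1.        ]]), 'R': array([[ 0.88509654,  0.46507973, -0.01746309],
       [ 0.24847956, -0.50394428, -0.82722311],
       [-0.39352513,  0.72783309, -0.56160215]]), 't': array([-0.52511902, -0.08020237,  1.35437493])}
```

View pics/top0.png

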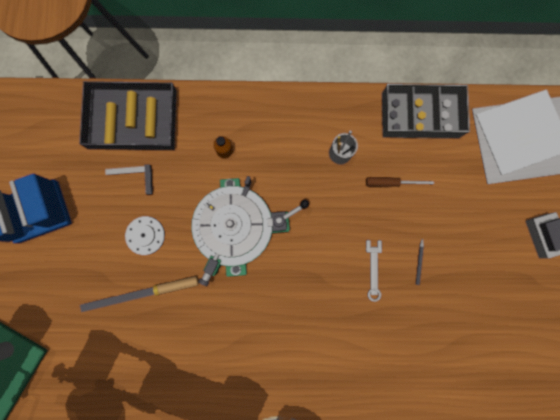

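View pics/sc0.png

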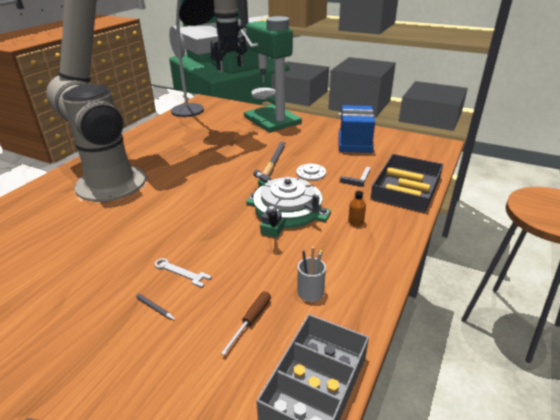

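Run:
```python
from h import *
im=cv2.imread('pics/top0.png');d=np.load('pics/top0.npy')
c=im[160:300,180:330];cv2.imwrite('pics/top0z.png',cv2.resize(c,None,fx=5,fy=5,interpolation=cv2.INTER_CUBIC))
# world map
m=optics.camera_model('top');K=m['K'];v,u=np.mgrid[160:300,180:330]
dd=d[160:300,180:330]
P=np.stack([(u-K[0,2])/K[0,0]*dd,(v-K[1,2])/K[1,1]*dd,dd],-1)-m['t']
W=P@m['R']
np.save('pics/W.npy',W)
for (a,b) in [(230,224),(248,183),(305,204),(279,222),(211,265),(209,207)]: print(a,b,W[b-160,a-180])
z=W[...,2]; zz=np.clip(z/0.12,0,1)*255
cv2.imwrite('pics/top0h.png',cv2.resize(cv2.applyColorMap(zz.astype(np.uint8),cv2.COLORMAP_JET),None,fx=5,fy=5,interpolation=cv2.INTER_NEAREST))
# bench height
print('bench',np.median(W[130:,100:,2]))
```

```text
230 224 [0.56299142 0.11637612 0.1058818 ]
248 183 [0.65983651 0.07811825 0.09072585]
305 204 [ 0.60987409 -0.05256433  0.10730944]
279 222 [0.57117167 0.00548581 0.07714662]
211 265 [0.47077824 0.16328472 0.05656951]
209 207 [0.60580674 0.16975119 0.06861587]
bench -0.000104208130678377
```

View pics/top0z.png

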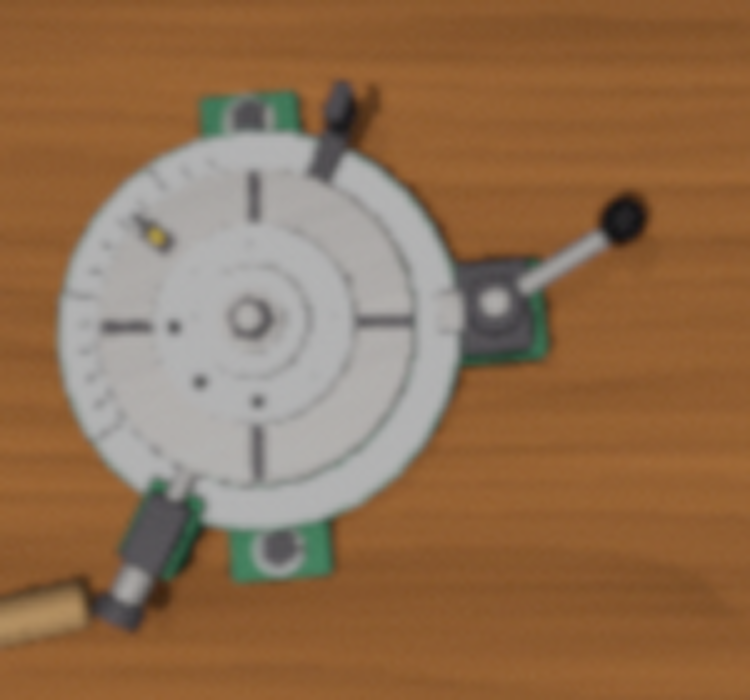

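View pics/top0h.png

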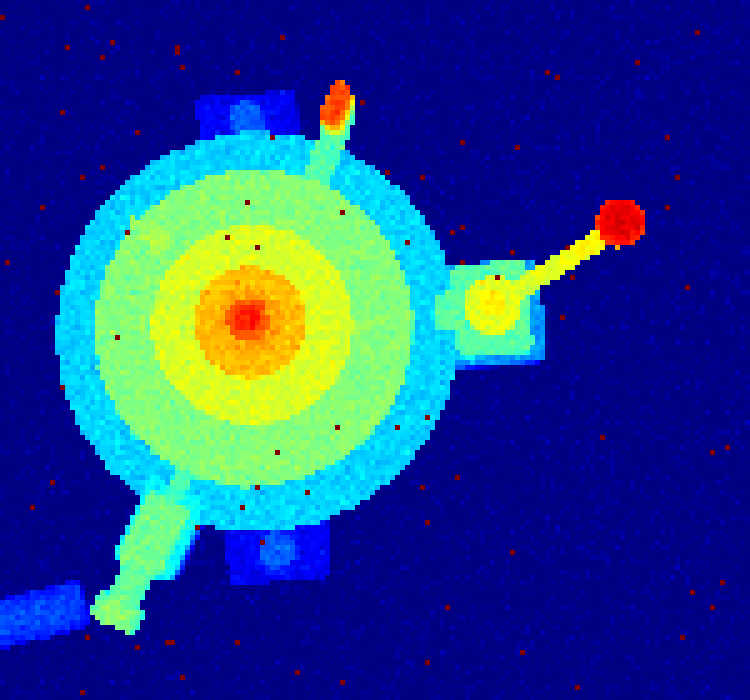

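Run:
```python
from h import *
from scipy.optimize import least_squares
W=np.load('pics/W.npy');z=W[...,2]
def cen(mask):
    n,l,s,c=cv2.connectedComponentsWithStats(mask.astype(np.uint8));i=1+np.argmax(s[1:,4]);m=l==i
    cs,_=cv2.findContours(m.astype(np.uint8),cv2.RETR_EXTERNAL,cv2.CHAIN_APPROX_NONE)
    p=cs[0][:,0];return m,W[p[:,1],p[:,0],:2]
def fit(p):
    f=lambda q:np.hypot(p[:,0]-q[0],p[:,1]-q[1])-q[2]
    return least_squares(f,[*p.mean(0),.05],loss='soft_l1',f_scale=.001).x
for lo,hi in [(.052,.07),(.07,.079),(.033,.046)]:
    m,p=cen((z>lo)&(z<.13));print(lo,fit(p))
def blob(x,y,rad,lo,hi):
    m=(np.hypot(W[...,0]-x,W[...,1]-y)<rad)&(z>lo)&(z<hi);return W[m]
k=blob(.609,-.052,.02,.1,.115);print('knob',k.mean(0),(k.max(0)+k.min(0))/2,np.ptp(k,0))
h=blob(.57,.005,.0145,.071,.09);print('hub',h.mean(0),(h.max(0)+h.min(0))/2,np.ptp(h,0))
t=blob(.66,.078,.02,.085,.103);print('thumb',t.mean(0),(t.max(0)+t.min(0))/2,np.ptp(t,0),len(t))
ax=blob(.56,.116,.02,.095,.12);print('nut',ax.mean(0))
A=fit(cen((z>.052)&(z<.13))[1])[:2]
for q in (k,h,t): v=q.mean(0)[:2]-A;print(np.hypot(*v),np.degrees(np.arctan2(v[1],v[0])))
v=k.mean(0)-h.mean(0);print('lever',np.hypot(*v[:2]),np.degrees(np.arctan2(v[1],v[0])))
# polar unwrap of scale ring at z=.040
im=cv2.imread('pics/top0.png');m=optics.camera_model('top')
N=fit(cen((z>.070)&(z<.13))[1])[:2]
print('nut-based',N)
ang=np.radians(np.arange(0,180,.25));rr=np.linspace(.07,.1,60)
Rr,Aa=np.meshgrid(rr,ang,indexing='ij')
X=np.stack([A[0]+Rr*np.cos(Aa),A[1]+Rr*np.sin(Aa),0*Aa+.040],-1)
C=X@m['R'].T+m['t'];U=C@m['K'].T;U=U[...,:2]/U[...,2:]
o=cv2.remap(im,U[...,0].astype(np.float32),U[...,1].astype(np.float32),cv2.INTER_CUBIC)
g=cv2.cvtColor(o,cv2.COLOR_BGR2GRAY)
o=cv2.resize(o,None,fx=1,fy=5)
for a in range(0,180,10): cv2.putText(o,str(a),(a*4,12),0,.4,(0,0,255));cv2.line(o,(a*4,14),(a*4,22),(0,0,255))
cv2.imwrite('pics/polar.png',o)
```

```text
0.052 [0.56366215 0.12067582 0.07557682]
0.07 [0.56543516 0.11897854 0.04394836]
0.033 [0.56110631 0.10946464 0.10493855]
knob [ 0.61025403 -0.04953508  0.10621375] [ 0.61048361 -0.04957868  0.10605681] [0.01866823 0.02059582 0.01168856]
hub [0.57236072 0.00674385 0.07407777] [0.5727918  0.00768763 0.07551061] [0.02130519 0.02335184 0.00869656]
thumb [0.66530235 0.08090436 0.09571551] [0.66644138 0.0813961  0.09543331] [0.01995604 0.01166655 0.01065934] 39
nut [0.56587994 0.11984958 0.09922922]
0.176472535305663 -74.69140487999277
0.11426355249450913 -85.63401015769556
0.10914439130567752 -21.370237191775804
lever 0.06784704778428921 -56.04711759043149
nut-based [0.56543516 0.11897854]
```

View pics/polar.png

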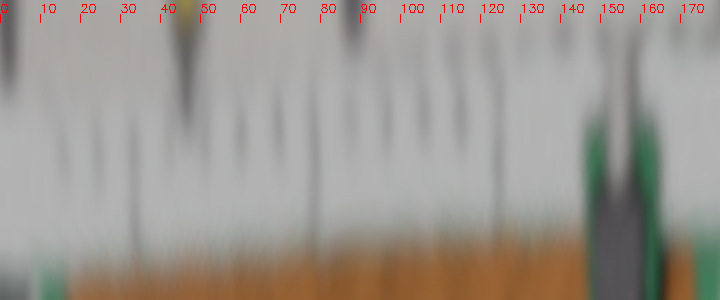

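Run:
```python
from h import *
print(optics.camera_model('wrist'))
from scipy.spatial.transform import Rotation as Ro
s=r.read_state();print(Ro.from_quat(s['eef_rot']).as_matrix().round(3))
q=[0,1,0,0]  # x->-x , y->y, z down
r.reach([0.53,0.12,0.28],q)
command_gripper(0.0)
s=r.read_state();print(s['time_s'],s['eef_pos'],s['eef_rot'],s['contact_force'])
im,d=snap('wrist','w1')
np.save('pics/w1pose.npy',np.r_[s['eef_pos'],s['eef_rot']])
```

```text
{'K': array([[325.1922621 ,   0.        , 282.17638138],
       [  0.        , 325.1922621 , 210.28168247],
       [  0.        ,   0.        ,   1.        ]]), 'tool_from_camera': array([[-6.90999011e-05, -9.50419409e-01, -3.10970966e-01,
         8.12455354e-02],
       [ 9.99999902e-01,  6.99874963e-05, -4.36109425e-04,
         8.37434460e-04],
       [ 4.36250941e-04, -3.10970966e-01,  9.50419312e-01,
        -1.18081879e-01],
       [ 0.00000000e+00,  0.00000000e+00,  0.00000000e+00,
         1.00000000e+00]])}
[[-0.96   0.279 -0.001]
 [ 0.279  0.96  -0.001]
 [ 0.    -0.001 -1.   ]]
2.825 [0.53001424 0.11994872 0.28000622] [ 5.45416215e-05  9.99999998e-01 -4.75789558e-06  5.99499433e-06] [-0.45448136 -0.49929784 -0.90173687]
```

View pics/w1.png

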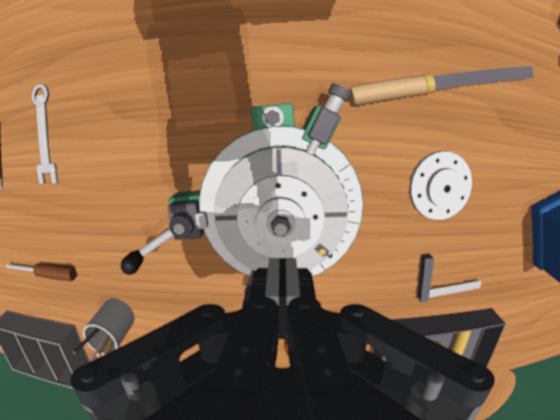

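Run:
```python
from h import *
r.reach([0.66,0.14,0.25],[0,1,0,0])
s=r.read_state();print(s['time_s'],s['eef_pos'],s['eef_rot'],s['contact_force'])
im,d=snap('wrist','w2')
np.save('pics/w2pose.npy',np.r_[s['eef_pos'],s['eef_rot']])
```

```text
3.475 [0.65978692 0.13996145 0.24912725] [ 4.05766490e-06  9.99999618e-01 -7.21126172e-05 -8.71560263e-04] [-0.58285909  0.44087352 -0.1872399 ]
```

View pics/w2.png

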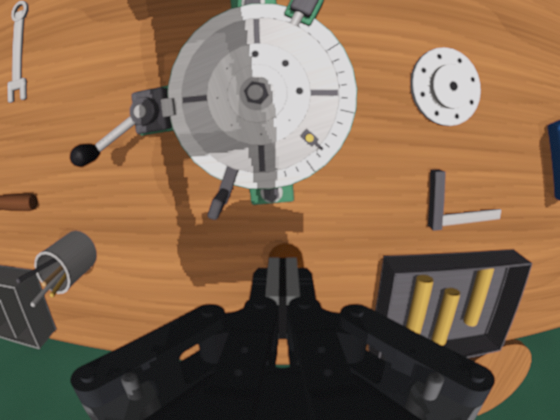

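```bash
cat >> h.py <<'E'
from scipy.spatial.transform import Rotation as Ro
def wproj(X,pose):
    m=optics.camera_model('wrist');T=m['tool_from_camera'];K=m['K']
    R=Ro.from_quat(pose[3:]).as_matrix()
    t=(X-pose[:3])@R
    c=(t-T[:3,3])@T[:3,:3]
    rho=np.hypot(c[...,0],c[...,1]);th=np.arctan2(rho,c[...,2])
    return np.stack([K[0,0]*th*c[...,0]/rho+K[0,2],K[1,1]*th*c[...,1]/rho+K[1,2]],-1)
def wcloud(d,pose):
    m=optics.camera_model('wrist');T=m['tool_from_camera'];K=m['K']
    v,u=np.mgrid[0:420,0:560];a=(u-K[0,2])/K[0,0];b=(v-K[1,2])/K[1,1];th=np.hypot(a,b)+1e-9
    k=np.tan(th)/th;P=np.stack([a*k*d,b*k*d,d],-1)
    P=P@T[:3,:3].T+T[:3,3]
    return P@Ro.from_quat(pose[3:]).as_matrix().T+pose[:3]
def fitc(p,r0=.05,fix=None):
    from scipy.optimize import least_squares
    if fix: return least_squares(lambda q:np.hypot(p[:,0]-q[0],p[:,1]-q[1])-fix,p.mean(0),loss='soft_l1',f_scale=.001).x
    return least_squares(lambda q:np.hypot(p[:,0]-q[0],p[:,1]-q[1])-q[2],[*p.mean(0),r0],loss='soft_l1',f_scale=.001).x
def polar(im,pose,A,z,a0,a1,r0,r1,f):
    ang=np.radians(np.arange(a0,a1,.1));rr=np.linspace(r0,r1,100)
    Rr,Aa=np.meshgrid(rr,ang,indexing='ij')
    U=wproj(np.stack([A[0]+Rr*np.cos(Aa),A[1]+Rr*np.sin(Aa),0*Aa+z],-1),pose).astype(np.float32)
    o=cv2.remap(im,U[...,0],U[...,1],cv2.INTER_CUBIC);g=cv2.cvtColor(o,cv2.COLOR_BGR2GRAY)
    o=cv2.resize(o,None,fx=1,fy=3)
    for a in range(int(a0),int(a1),5): cv2.putText(o,str(a),(int((a-a0)*10),12),0,.4,(0,0,255));cv2.line(o,(int((a-a0)*10),14),(int((a-a0)*10),22),(0,0,255))
    cv2.imwrite('pics/'+f+'.png',o);return g
E
python3 - <<'E'
from h import *
im=cv2.imread('pics/w2.png');d=np.load('pics/w2.npy');pose=np.load('pics/w2pose.npy')
W=wcloud(d,pose);W[d==0]=0;z=W[...,2];W[260:]=0;z[260:]=0
def cen(lo,hi):
    m=(z>lo)&(z<hi)&(np.hypot(W[...,0]-.565,W[...,1]-.12)<.12)
    m=cv2.morphologyEx(m.astype(np.uint8),cv2.MORPH_OPEN,np.ones((3,3)))
    cs,_=cv2.findContours(m,cv2.RETR_EXTERNAL,cv2.CHAIN_APPROX_NONE);p=max(cs,key=len)[:,0]
    return fitc(W[p[:,1],p[:,0],:2])
for lo in (.035,.054,.068,.08,.095):print(lo,cen(lo,.13))
def blob(x,y,rad,lo,hi):
    m=(np.hypot(W[...,0]-x,W[...,1]-y)<rad)&(z>lo)&(z<hi);return W[m]
for n,a in dict(knob=(.609,-.052,.02,.1,.115),hub=(.57,.005,.0145,.071,.09),thumb=(.665,.08,.02,.09,.103),nut=(.566,.12,.02,.096,.12)).items():
    b=blob(*a);print(n,b.mean(0),(b.max(0)+b.min(0))/2,len(b))
A=cen(.054,.13)[:2]
polar(im,pose,A,.042,25,95,.07,.1,'pol2')
E
```

```text
0.035 [0.56593209 0.11820366 0.09659834]
0.054 [0.56635109 0.11902836 0.0744842 ]
0.068 [0.56562325 0.11923769 0.04617128]
0.08 [0.5656166  0.11929862 0.02524158]
0.095 [0.56503594 0.118118   0.00738569]
knob [ 0.61087558 -0.04733788  0.10628443] [ 0.61133011 -0.04932077  0.10578027] 348
hub [0.57333265 0.00701664 0.07354997] [0.57315821 0.00668177 0.0748719 ] 421
thumb [0.66522492 0.08125338 0.0963941 ] [0.66586292 0.0804325  0.09497359] 245
nut [0.56562671 0.11916306 0.10093795] [0.56582196 0.11917658 0.10029097] 249
```

View pics/pol2.png

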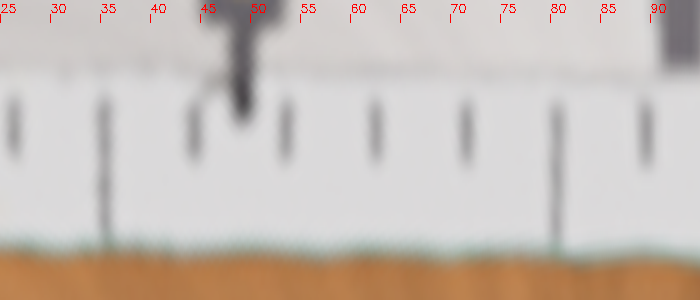

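Run:
```python
from h import *
im=cv2.imread('pics/w2.png')
cv2.imwrite('pics/w2z.png',cv2.resize(im[0:225,160:370],None,fx=2.6,fy=2.6,interpolation=cv2.INTER_CUBIC))
```

```text
(no output)
```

View pics/w2z.png

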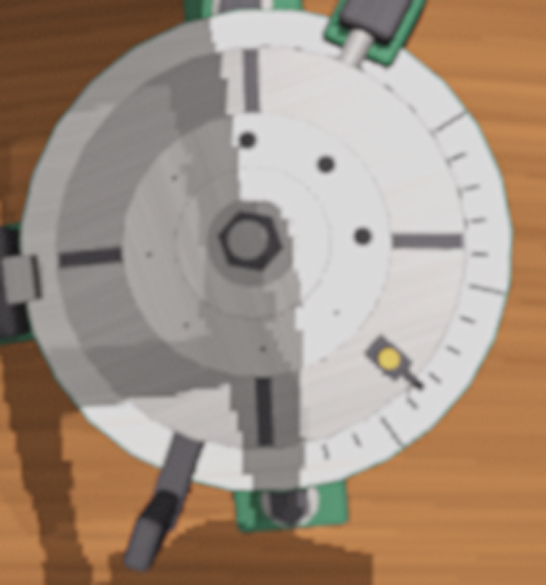

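```bash
cat >> h.py <<'E'
A=np.array([.5657,.1191]);ZT=.090
def qd(phi): return (Ro.from_euler('z',phi,degrees=True)*Ro.from_quat([0,1,0,0])).as_quat()
def pp(phi,z=ZT,rad=.108): a=np.radians(phi);return [A[0]+rad*np.cos(a),A[1]+rad*np.sin(a),z]
def ft(phi):
    s=r.read_state();a=np.radians(phi);f=np.array(s['contact_force'])
    return s['time_s'],f,f@[-np.sin(a),np.cos(a),0]
E
python3 - <<'E'
from h import *
r.reach(pp(-38,.16),qd(-38))
r.move_straight(pp(-38))
t,f0,b=ft(-38);print(t,f0)
np.save('pics/f0.npy',f0)
phi=-38
while phi<-20:
    phi+=1
    st=r.move_straight(pp(phi),qd(phi),speed=.03,max_force=12)
    t,f,_=ft(phi);a=np.radians(phi);g=(f-f0)@[-np.sin(a),np.cos(a),0]
    print(phi,round(t,2),round(g,2),st)
    if g<-1.2 or st: break
s=r.read_state();snap('wrist','w3');np.save('pics/w3pose.npy',np.r_[s['eef_pos'],s['eef_rot']])
E
```

```text
4.7167 [0.87595343 0.45993885 0.74289064]
-37 4.97 -1.04 False
-36 5.22 -1.16 False
-35 5.47 -0.3 False
-34 5.72 -1.36 False
```

View pics/w3.png

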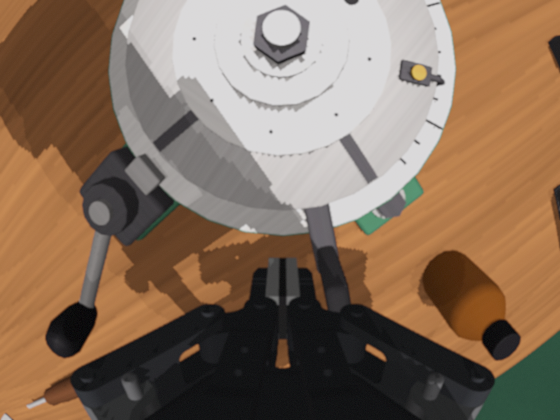

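```bash
cat >> h.py <<'E'
def wpol(f,a0=30,a1=90):
    s=r.read_state();pose=np.r_[s['eef_pos'],s['eef_rot']]
    im,d=snap('wrist',f);return polar(im[:,:,::-1].copy(),pose,A,.042,a0,a1,.07,.1,f+'p')
def push(phi,end,step=1,pk=2.5):
    f0=np.load('pics/f0.npy');peak=0;L=[]
    while phi<end:
        phi+=step
        st=r.move_straight(pp(phi),qd(phi),speed=.03,max_force=12)
        t,f,_=ft(phi);a=np.radians(phi);g=-(f-f0)@[-np.sin(a),np.cos(a),0]
        L.append((phi,round(g,1)));peak=max(peak,g)
        if st: print('FORCE STOP');break
        if peak>pk and g<1.: break
    print(L,t);return phi
E
python3 - <<'E'
from h import *
print(push(-34,-20)); wpol('w4')
E
```

```text
[(-33, np.float64(1.1)), (-32, np.float64(0.3)), (-31, np.float64(0.7)), (-30, np.float64(0.3)), (-29, np.float64(1.4)), (-28, np.float64(0.1)), (-27, np.float64(4.1)), (-26, np.float64(5.5)), (-25, np.float64(3.8)), (-24, np.float64(0.9))] 8.2667
-24
```

View pics/w4p.png

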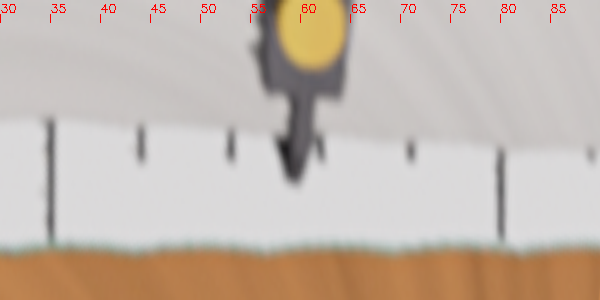

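Run:
```python
from h import *
r.hold(.1); wpol('w5')
s=r.read_state();print(s['time_s'],s['eef_pos'],s['eef_rot'])
d=np.load('pics/w5.npy');W=wcloud(d,np.r_[s['eef_pos'],s['eef_rot']]);z=W[...,2]
m=(np.hypot(W[...,0]-A[0],W[...,1]-A[1])<.085)&(np.hypot(W[...,0]-A[0],W[...,1]-A[1])>.06)&(z>.03)&(z<.1)
print(np.median(z[m]))
```

```text
8.4667 [0.66450848 0.07549603 0.09008008] [2.07909781e-01 9.78147958e-01 2.43572471e-04 1.88103516e-04]
0.06138678686699676
```

View pics/w5p.png

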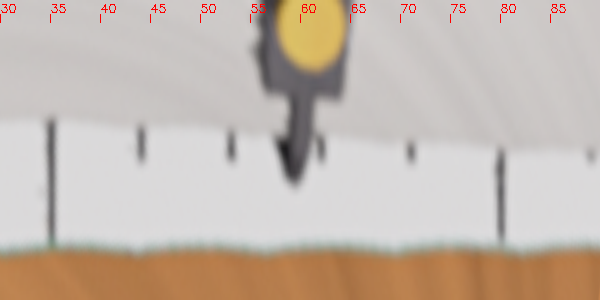

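View pics/w5.png

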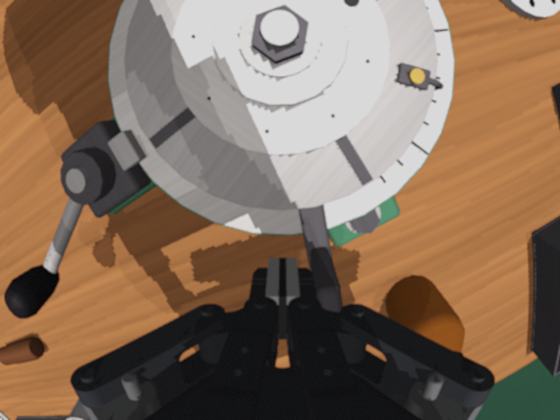

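Run:
```python
from h import *
s=r.read_state();pose=np.r_[s['eef_pos'],s['eef_rot']]
d=np.load('pics/w5.npy');W=wcloud(d,pose);z=W[...,2];W2=W[...,:2]-A
rr=np.hypot(W2[...,0],W2[...,1]);ph=np.degrees(np.arctan2(W2[...,1],W2[...,0]))
m=(rr>.09)&(rr<.12)&(z>.045)&(z<.06)&(ph>-40)&(ph<30);print('bar',m.sum(),np.percentile(ph[m],[2,50,98]),np.median(z[m]))
for lo,hi in [(.08,.09),(.09,.097),(.09,.12)]:
    m=(rr>.076)&(rr<.09)&(abs(z-.055)<.006)&(ph>-40)&(ph<30);print('bar2',m.sum(),np.percentile(ph[m],[2,50,98]));break
# same on w2, 
d=np.load('pics/w2.npy');p2=np.load('pics/w2pose.npy');W=wcloud(d,p2);z=W[...,2];W2=W[...,:2]-A
rr=np.hypot(W2[...,0],W2[...,1]);ph=np.degrees(np.arctan2(W2[...,1],W2[...,0]))
m=(rr>.078)&(rr<.092)&(abs(z-.055)<.006)&(ph>-40)&(ph<30);print('w2 bar',m.sum(),np.percentile(ph[m],[2,50,98]))
m=(rr>.098)&(rr<.122)&(z>.092)&(z<.105)&(ph>-40)&(ph<30);print('w2 thumb',m.sum(),np.percentile(ph[m],[2,50,98]))
for n in ('w2','w5'):
    im=cv2.imread(f'pics/{n}.png');p=p2 if n=='w2' else pose
    polar(im,p,A,.055,-40,20,.07,.1,n+'bar')
    polar(im,p,A,.045,30,90,.06,.1,n+'pt')
a=cv2.vconcat([cv2.imread('pics/'+x+'.png')[:150] if 'bar' in x else cv2.imread('pics/'+x+'.png')[:150+90] for x in ('w2bar','w5bar')]);cv2.imwrite('pics/cmp.png',a)
```

```text
bar 522 [-16.32712378 -12.89485648  -9.04856813] 0.05537844522563572
bar2 631 [-16.88629044 -12.75315293  -8.53297462]
w2 bar 175 [-25.41342177 -21.18000989 -17.19844169]
w2 thumb 229 [-23.88600322 -21.11856356 -18.72253791]
```

View pics/cmp.png

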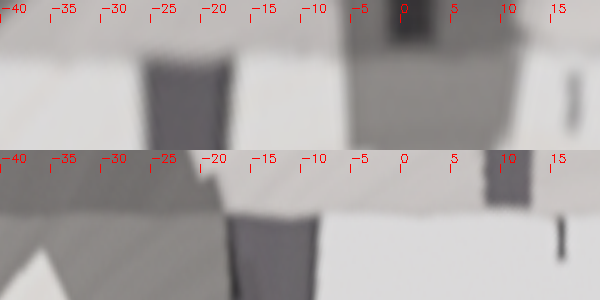

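View pics/w5pt.png

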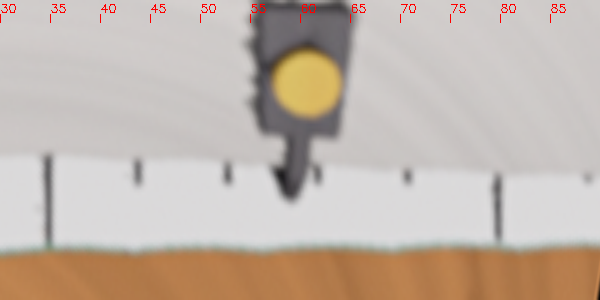

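Run:
```python
from h import *
print(push(-24,-12.5)); r.hold(.1); wpol('w6',40,100)
s=r.read_state();np.save('pics/w6pose.npy',np.r_[s['eef_pos'],s['eef_rot']])
```

```text
[(-23, np.float64(0.7)), (-22, np.float64(0.2)), (-21, np.float64(0.1)), (-20, np.float64(0.4)), (-19, np.float64(1.3)), (-18, np.float64(5.1)), (-17, np.float64(4.7)), (-16, np.float64(2.8)), (-15, np.float64(1.0)), (-14, np.float64(0.5))] 10.9667
-14
```

View pics/w6p.png

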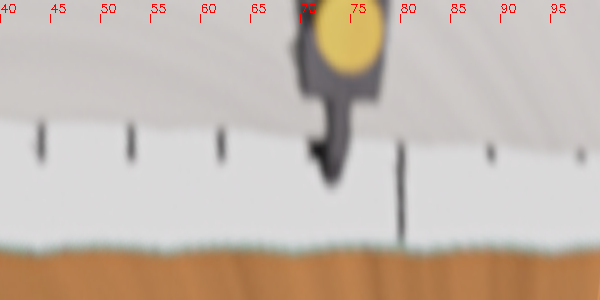

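View pics/w6.png

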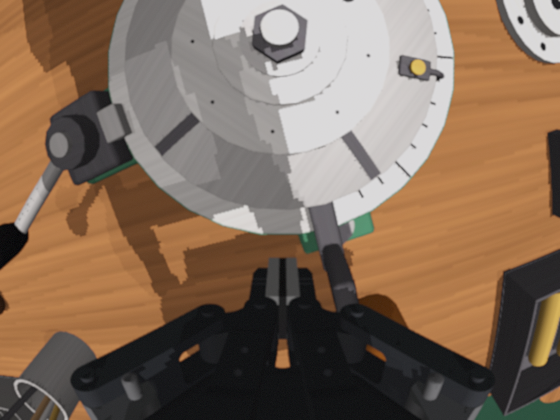

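```bash
cat >> h.py <<'E'
def lever(f):
    s=r.read_state();pose=np.r_[s['eef_pos'],s['eef_rot']]
    g=wpol(f,40,100)
    d=np.load(f'pics/{f}.npy');W=wcloud(d,pose);z=W[...,2];W2=W[...,:2]-A
    rr=np.hypot(W2[...,0],W2[...,1]);ph=np.degrees(np.arctan2(W2[...,1],W2[...,0]))
    m=(rr>.078)&(rr<.092)&(abs(z-.055)<.006)&(ph>-35)&(ph<30);print('bar',s['time_s'],m.sum(),np.percentile(ph[m],[2,50,98]))
E
python3 - <<'E'
from h import *
lever('w7')
E
```

```text
bar 11.1167 650 [-3.04705382  1.05039648  5.18242409]
```

View pics/w7p.png

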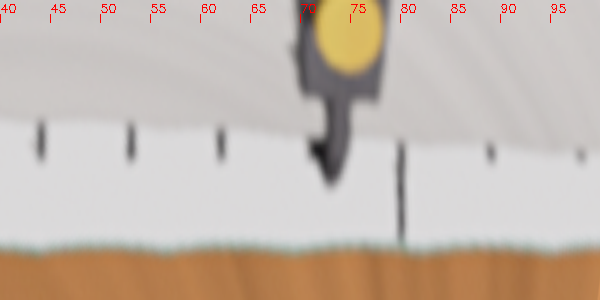

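Run:
```python
from h import *
f0=np.load('pics/f0.npy');phi=-14;L=[]
while phi<-3:
    phi+=1 if phi<-7 else .5
    st=r.move_straight(pp(phi),qd(phi),speed=.03,max_force=12)
    t,f,_=ft(phi);a=np.radians(phi);g=-(f-f0)@[-np.sin(a),np.cos(a),0]
    L.append((phi,round(float(g),1)))
    if g>3: break
print(L); lever('w8')
```

```text
[(-13, 0.8), (-12, 1.0), (-11, 1.0), (-10, 2.5), (-9, 5.3)]
bar 12.4167 644 [-2.33879963  1.7239506   5.81107498]
```

View pics/w8p.png

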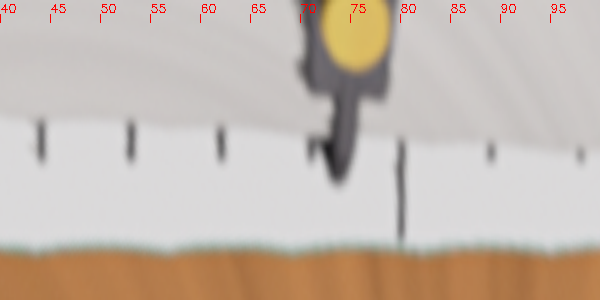

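Run:
```python
from h import *
f0=np.load('pics/f0.npy');phi=-9;L=[]
while phi<-4:
    phi+=.5
    st=r.move_straight(pp(phi),qd(phi),speed=.03,max_force=12)
    t,f,_=ft(phi);a=np.radians(phi);g=-(f-f0)@[-np.sin(a),np.cos(a),0]
    L.append((phi,round(float(g),1)))
    if st: break
print(L); r.hold(.15); lever('w9')
```

```text
[(-8.5, 5.4), (-8.0, 3.9), (-7.5, 3.3), (-7.0, 2.3), (-6.5, 1.9), (-6.0, 1.6), (-5.5, 1.1), (-5.0, 0.9), (-4.5, -0.5), (-4.0, 0.3)]
bar 15.1167 655 [ 5.985199   10.07145248 14.19587424]
```

View pics/w9p.png

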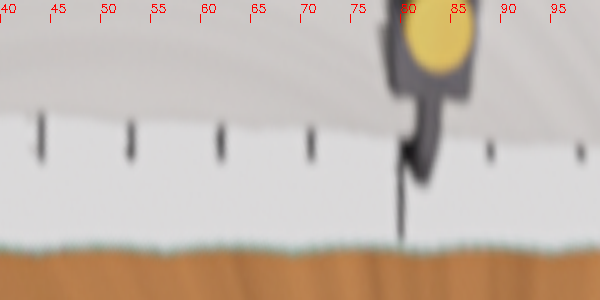

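```bash
cat >> h.py <<'E'
P=np.array([.573,.0068])
def pk(psi,z=.105,rad=.068): a=np.radians(psi);return [P[0]+rad*np.cos(a),P[1]+rad*np.sin(a),z]
E
python3 - <<'E'
from h import *
r.move_straight(pp(-8),qd(-8),speed=.05)
r.move_straight(pp(-8,.19),speed=.15)
for off in (0,180,):
    for psi in (-28,-60,-90,-110,-130):
        print(off,psi,np.round(r.solve_ik(pk(psi),qd(psi+off)),2) if r.solve_ik(pk(psi),qd(psi+off)) is not None else None)
print(r.read_state()['time_s'],np.round(r.read_state()['joint_positions'],2))
E
```

```text
0 -28 [-0.16  0.68  1.39 -0.    1.07 -1.24]
0 -60 [-0.21  0.64  1.47 -0.    1.03 -0.73]
0 -90 [-0.24  0.59  1.57 -0.    0.98 -0.24]
0 -110 [-0.24  0.55  1.64 -0.    0.95  0.11]
0 -130 [-0.23  0.52  1.7  -0.    0.92  0.47]
180 -28 [-0.16  0.68  1.39 -0.    1.07  1.9 ]
180 -60 [-0.21  0.64  1.47 -0.    1.03  2.41]
180 -90 [-0.24  0.59  1.57 -0.    0.98  2.9 ]
180 -110 [-0.24  0.55  1.64 -0.    0.95 -3.03]
180 -130 [-0.23  0.52  1.7  -0.    0.92 -2.67]
16.2833 [ 0.04  0.68  1.13  0.    1.33 -1.39]
```

Run:
```python
from h import *
lever('w10')
r.reach(pk(-26,.19),qd(-26));r.move_straight(pk(-26),speed=.12)
t,f0,_=ft(0);np.save('pics/f1.npy',f0);print(t,f0)
psi=-26;L=[]
while psi>-62:
    psi-=1.5
    st=r.move_straight(pk(psi),qd(psi),speed=.04,max_force=10)
    t,f,_=ft(0);a=np.radians(psi);g=(f-f0)@[-np.sin(a),np.cos(a),0]
    L.append((psi,round(float(g),1)))
    if st or g>7.5: break
print(L,t,st)
snap('wrist','w11')
```

```text
bar 16.2833 267 [ 6.03622681 10.11787901 14.1849754 ]
17.7833 [-0.08949431  0.87078548  0.57647982]
[(-27.5, -0.9), (-29.0, -0.5), (-30.5, -1.2), (-32.0, -0.6), (-33.5, -0.6), (-35.0, -1.2), (-36.5, 1.0), (-38.0, 5.2), (-39.5, 5.1), (-41.0, 4.7), (-42.5, 4.1), (-44.0, 4.1), (-45.5, 4.5), (-47.0, 5.2), (-48.5, 4.8), (-50.0, 5.4), (-51.5, 4.5), (-53.0, 4.4), (-54.5, 4.8), (-56.0, 4.6), (-57.5, 5.9), (-59.0, 5.8), (-60.5, 5.1), (-62.0, 5.1)] 23.7833 False
```

View pics/w10p.png

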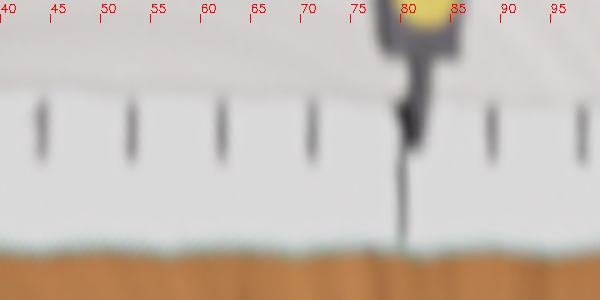

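View pics/w11.png

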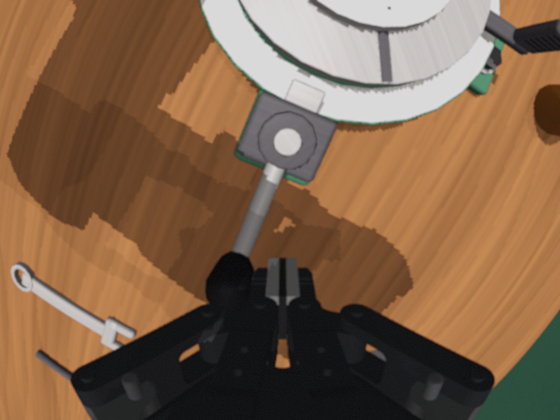

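Run:
```python
from h import *
f0=np.load('pics/f1.npy')
psi=-62;L=[];n=0
while psi>-132:
    psi-=.6 if n else 1.5
    st=r.move_straight(pk(psi),qd(psi),speed=.04 if not n else .02,max_force=8)
    g=[]
    a=np.radians(psi)
    for _ in range(3 if n else 1):
        t,f,_=ft(0);g.append((f-f0)@[-np.sin(a),np.cos(a),0])
        if n: r.hold(.02)
    g=np.mean(g);L.append((round(psi,1),round(float(g),1)))
    if g>6.8: n=1
    if st or g>12.2 or t>58: break
print(L,t,st)
np.save('pics/psi.npy',psi)
snap('wrist','w12')
```

```text
[(-63.5, 5.6), (-65.0, 5.8), (-66.5, 6.1), (-68.0, 6.3), (-69.5, 5.2), (-71.0, 6.9), (-71.6, 6.3), (-72.2, 6.0), (-72.8, 6.1), (-73.4, 6.4), (-74.0, 6.5), (-74.6, 6.5), (-75.2, 6.3), (-75.8, 6.3), (-76.4, 6.6), (-77.0, 6.1), (-77.6, 6.5), (-78.2, 6.7), (-78.8, 6.9), (-79.4, 6.8), (-80.0, 6.2), (-80.6, 7.2), (-81.2, 6.4), (-81.8, 6.6), (-82.4, 6.6), (-83.0, 6.5), (-83.6, 6.7), (-84.2, 7.0), (-84.8, 6.7), (-85.4, 6.9), (-86.0, 6.1), (-86.6, 6.8), (-87.2, 6.7), (-87.8, 7.2), (-88.4, 6.9), (-89.0, 6.8), (-89.6, 7.0), (-90.2, 6.4), (-90.8, 6.7), (-91.4, 6.8), (-92.0, 6.6), (-92.6, 6.4), (-93.2, 7.1), (-93.8, 6.9), (-94.4, 7.7), (-95.0, 7.5), (-95.6, 8.1), (-96.2, 8.0), (-96.8, 8.3), (-97.4, 8.4), (-98.0, 8.8), (-98.6, 9.9), (-99.2, 9.3), (-99.8, 10.1), (-100.4, 10.2), (-101.0, 10.2), (-101.6, 10.9), (-102.2, 11.7), (-102.8, 11.7), (-103.4, 11.2), (-104.0, 11.9), (-104.6, 12.0), (-105.2, 12.4)] 42.4167 False
```

Run:
```python
from h import *
f0=np.load('pics/f1.npy');psi=float(np.load('pics/psi.npy'))
def g(psi):
    a=np.radians(psi);v=[]
    for _ in range(4): t,f,_=ft(0);v.append((f-f0)@[-np.sin(a),np.cos(a),0]);r.hold(.02)
    return round(float(np.mean(v)),2),t
psi-=1;r.move_straight(pk(psi),qd(psi),speed=.02,max_force=8);print(psi,g(psi))
for k in (1,2,3,4,6,8,10): 
    r.move_straight(pk(psi+k),qd(psi+k),speed=.03);print(k,g(psi+k))
snap('wrist','w13')
```

```text
-106.19999999999968 (12.66, 42.7833)
1 (9.03, 43.1)
2 (5.4, 43.4167)
3 (3.86, 43.7333)
4 (2.0, 44.05)
6 (0.48, 44.3667)
8 (0.38, 44.6833)
10 (0.31, 45.0)
```

View pics/w13.png

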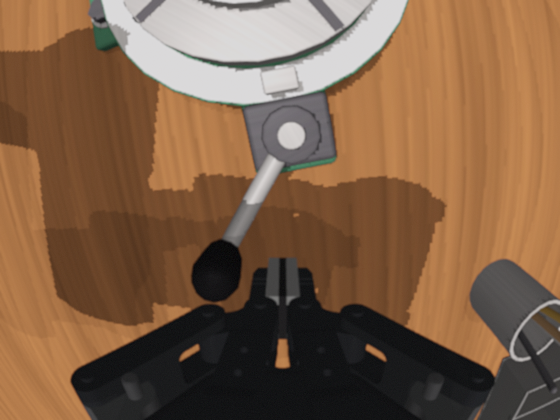

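Run:
```python
from h import *
s=r.read_state()['eef_pos'];psi=-96.2
r.move_straight([s[0],s[1],.22],speed=.15)
r.reach([0.66,0.14,0.25],[0,1,0,0]); r.hold(.1)
lever('w14');print(r.read_state()['time_s'])
```

```text
bar 47.3 186 [ 6.05435621 10.38406883 14.60043046]
47.35
```

View pics/w14.png

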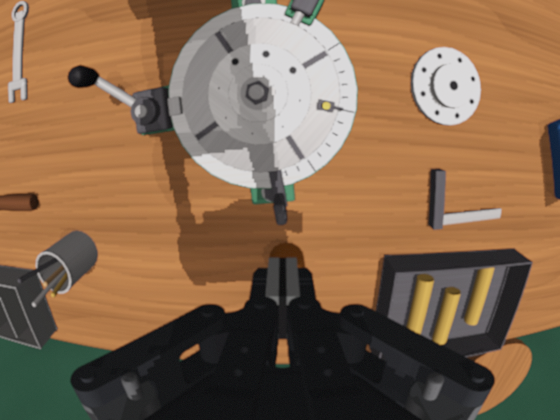

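View pics/w14p.png

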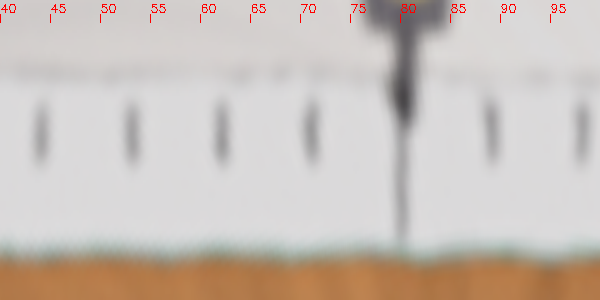

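Overhead view: the pointer tip is on the long line at 80°. The clamp lever is swung round, with its knob at (83,76). The bystanders are where they were, and the gripper is clear of everything.

Run:
```python
from h import *
r.finish_job()
```

```text
the job is handed in; nothing more can be done
```

The pointer is clicked in on the next long line (notch 5) and the clamp is pulled up tight. I handed the job in at about 47 s of the 67 s allowed.

- **Indexing:** I pushed the thumb piece round with the closed fingers, one click at a time. The force read about 5.5 N at most, well under the 18 N limit. The last picture from above shows the pointer tip on the long line. The lever is one 9° step past where it sat in notch 4, and it was in the same place before and after clamping.
- **Clamp:** the lever swung stiffly at about 5–6.5 N. The cam bit about 38° after I started pushing, and I stopped at about 12.4 N at the knob, allowing for a force reading that had drifted by about 0.3 N. When I backed off, the force fell to zero and the lever stayed where it was.
- **Finish:** the gripper was clear of everything, and the other things in the last wrist picture (it does not cover the whole bench) looked undisturbed.

**Readings that disagreed:**
- The disc started about half-way between lines 1 and 2, not in a notch.
- After my first push I stopped with the disc balanced about half-way between notches 2 and 3, so the first pictures looked half a notch off. The force at each contact and the later pictures cleared this up before the last click.
- From the bite on, the force rose by about 0.4 N per mm, not the 0.6 given. I went by the measured force.

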